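# Clip the cover plate to the pipe flange

## Task

The aluminium cover plate is only leaning loosely against the sloping square flange of the pipe stub. Squeeze the handles of the spring clip parked on the timber rack, take it off, put its open jaws astride the middle of the upper edge of flange and cover together, square to it and pushed fully home until the clip's coil sits on the edge, and let the jaws close so that the clip holds the cover to the flange. Keep the cover on its rests and leave the other things on the bench where they stand.

Things in the scene. Friction and masses are not known exactly. Their poses are not given: they have to be found in the camera images.
- clip_coil (a point): Spring clip, dark steel, 100 g, peg type: two arms rocking across a coil. Point: centre of the coil (18 mm dia, 22 long, axis = y). z to the handles, -z to the jaws, arms at +x and -x (frame fixed to the -x arm). Parked upright, coil resting on the rack board, jaws closed on it. Home on an edge the coil centre is 9 mm above it. In the fingers it may slip along z: feel for its place.
- clip_grip (a point): Point between the clip's handles, 31 mm above the coil centre: plates 22 mm wide (y), 10 to 52 mm above the coil centre, 57 mm over their outer sides at the top at joint 0 (each flaring 0.17 rad); squeezed fully (15 N a side) parallel and 40 mm over. Squeezing along x opens the jaws. Fingers that swing as they open rub on them and can lift the clip off its seat: keep it pressed down.
- clip_tips (a point): Point between the jaw pads, 40 mm below the coil centre (fixed to the -x arm). Pads 22 mm wide (y), 12 mm high; jaws end 46 mm below the coil centre. Gap between the pads 15 mm at joint 0, about 29 mm fully open.
- clip_jaw (a joint): Opening of the clip, rad: 0 = pads parallel, 15 mm apart (as on the rack board, and as on flange + cover); 0.34 = fully open (stop, handles parallel); negative = closer than 15 mm (-0.26 the stop). Sprung shut.
- rack_top (a point): Middle of the top edge of the timber rack board: upright board 15 mm thick (x), 190 mm long (y), top edge 90 mm above the bench, on a 100 x 200 x 15 mm foot. Axes of the rack: z up, y along the board. Fixed to the bench.
- flange: Steel flange 140 x 140 x 10 mm on a pipe stub fixed to the bench, leaning 0.42 rad. Origin: middle of the upper edge of flange and cover together (15 mm thick), 165 mm above the bench. y along that edge (level), z up in the sloping plane (jaws go on along -z), x out of the cover's side. Flange x -7.5 to 2.5 mm, cover 2.5 to 7.5; pipe (radius 24) towards -x at z -70; two cover rests below.
- cover_center (a point): Centre of the loose aluminium cover plate, 136 x 136 x 5 mm, 250 g, leaning on the flange and standing on its two lugs; its upper edge lies about 4 mm below the flange's. Axes as the flange's; at rest it lies at (5, 0, -72) mm in the flange frame.
- paste_jar: Bystander: white jar, 64 mm diameter, 80 mm high; origin at the centre of its underside. Leave alone.
- reducer: Bystander: steel pipe reducer standing on its wide end, 60 mm diameter, 60 mm high; origin at the centre of its underside. Leave alone.
- collar: Bystander: steel ring collar lying flat, 70 mm outside diameter, 22 mm high; origin at the centre of its underside. Leave alone.
There are look-alikes about, which are no part of the job. Of the things that look like the part that bears rack_top, the middle-sized one is meant.

How it is judged:
On the way, in this order (a step that is already met when the one before it is completed fails the run):
1. the clip has been taken off the rack (its coil more than 70 mm from the board's top edge line and above it) (z of clip_coil in the frame of rack_top above 0.07 m), for 0.1 s.
2. the clip, squeezed open, is astride the upper edge (distance between clip_coil and flange below 0.03 m and value of joint clip_jaw above 0.1 rad), for 0.1 s.
At the end, for the whole second after the job is handed in: Clip home on the upper edge: coil centre 5-12 mm above it (home 9), within 25 mm of its middle, 10 mm of mid-thickness, 0.15 rad of square; jaws closed on both plates (joint within 0.06 of 0, over 2 N on cover); cover flat on the flange (0.06 rad), centre within 80 mm of the edge's middle; still (z of clip_coil in the frame of flange between 0.005 and 0.012 m and y of clip_coil in the frame of flange between -0.025 and 0.025 m and x of clip_coil in the frame of flange between -0.01 and 0.01 m and angle between the y axis of clip_coil and the y axis of flange, either way round below 0.15 rad and value of joint clip_jaw between -0.06 and 0.06 rad and contact force between clip and cover above 2 N and distance between cover_center and flange below 0.08 m and angle between the x axis of cover_center and the x axis of flange, either way round below 0.06 rad and linear speed of each of clip, cover below 0.01 m/s); the robot touches nothing.
It fails at once if the cover is knocked off its place (moved more than 25 mm) (distance of cover_center from where it was at the start of the episode above 0.025 m).
It fails at once if a bystander is moved more than 25 mm (distance of any of paste_jar, reducer, collar from where it was at the start of the episode above 0.025 m).
It also fails if it takes over 45 s, if anything falls off the work surface, if the arm or the gripper's body presses on something with over 40 N, if the wrist force passes 120 N, or if a joint passes its speed limit or range.

## Robot

A 7-joint arm with a two-finger parallel gripper is mounted at the origin on the work surface. World frame = base frame: x ahead of the robot, y to its left, z up, the work surface at z = 0. Lengths are in m, angles in rad, forces in N, time in s.
With the tool pointing down it reaches from about 0.35 to 0.9 m from the base axis. Payload 8.1 kg.
Tool frame: the origin (TCP) lies on the centre line of the jaws, within the pads' length; the fingertips stand 17 mm ahead of it and the grasp point (between the pads) lies 2 mm behind it; z points along the fingers, y is the direction in which the jaws open and shut (so a half turn about z gives the same grasp; the last joint's range is limited). The gripper opens to 92 mm and grips with 3 to 60 N. Pads are 19 mm wide; open, the fingers measure 130 mm over their backs; the gripper's body (75 mm by 190 mm) begins 47 mm behind the grasp point.
Start: joints at [-1.411, 0.434, 0.025, 1.573, -0.012, 1.134, -0.075], TCP at [0.162, 0.604, 0.244] pointing down, gripper open.
Joint ranges: [-2.62, 2.62], [-0.44, 2.09], [-1.27, 1.32], [0.08, 2.57], [-1.32, 4.46], [0.12, 2], [-2.74, 2.74]. Speed limits (rad/s): [2.22, 2.22, 3.01, 3.01, 3.14, 3.14, 3.14].

## Interface

Orientations are given as a rotation vector (axis times angle).
In Python, from cell import arm, imaging, job gives the robot as it stands.
- The arm moves only by the tool jog_arm, never from a script. Its argument "moves" is a list of rows, each an object with "fingers": the closure, from -1 (fully open) to 1 (shut); "xyz": the shift along the tool's x, y, z in cm, a list of three; "angular": the turn, a rotation vector about the tool's x, y, z in rad, a list of three. In form: [{"fingers": fingers, "xyz": [dx, dy, dz], "angular": [ax, ay, az]}, ...]. A call has 1 to 12 rows; each row is the pose to reach, as a shift and turn from the pose commanded when the call began, along the tool's axes at that moment; what a row does not reach only later rows make up. A row lasts 1/8 s, in which the tool goes at most 62.5 mm and 10.7 degrees, less where a joint would pass 70% of its speed; a pose out of reach is approached as far as the arm can. A call with a gripper value outside its range is refused whole. The fingers move at their own pace and stop on an object; "grip_force" is the grip in N (left out, the last holds). Time passes only in rows, so rows that repeat a pose let the fingers close. It gives the time, the measured TCP pose, the force and the opening at its end, in the units of the state.
- arm.observe(): the state, without advancing time (a new reading comes with each control period).
- imaging.get_image(name): name is "side" or "top"; returns the picture (480x640x3 uint8, red, green, blue); there is no depth.
- imaging.camera_params(name): a dict with "fx", "fy", "cx", "cy" (pixels), "dist" ([k1, k2, p1, p2, k3] as OpenCV has them; the pictures are not rectified), "rvec" (rotation vector, rad) and "tvec" (3), from world to camera coordinates, as OpenCV has them. Camera axes: x right, y down, z forward; pixel columns grow to the right and rows downward; lengths in m; the calibration is good to about 2 mm. A picture is of the moment at which its call begins. camera_params takes no time and is no camera call.
- job.sign_off(): hands the job in, once; it reports no verdict.
The state is a dict: "clock": time; "joints": joint angles; "dq": joint speeds; "joint_efforts": joint torques, N m; "position": TCP position; "ee_rot": TCP orientation; "force": force on the tool from outside, world axes, zero at the start; "ft_torque": the same for the moment, N m; "width": opening from 0.0 (shut) to 1.0 (fully open).
Only numpy, scipy, OpenCV 4.12 (cv2) and the standard library are available. Lean on these libraries where they do the work, as an engineer would, in place of code of your own. Each camera call takes 0.05 s, during which the arm holds its last target. There are 200 camera calls.

## Working session

There is one attempt and no reset: what is moved stays moved. The work goes in short steps, Python scripts to look and compute and a tool call to move; the robot and the scene stay as the last step left them, time stands still between calls to the robot, and variables do not carry over. Pictures are saved under pics/ and viewed, about 8 in all and at most 12, crops included, and the job is handed in when it is done.

Besides the shell and the picture viewer there is one more tool, called after "Call:" as a command line: name --argument value ..., lists and objects as JSON in quotes. jog_arm: Moves the arm, as the interface text tells. Its arguments: {"type":"object","properties":{"moves":{"type":"array"},"grip_force":{"type":"number"}},"required":["moves"]}

```bash
mkdir -p pics; ls; python3 - <<'E'
from cell import arm,imaging,job
import cv2
for n in("side","top"):
    cv2.imwrite(f"pics/{n}0.png",imaging.get_image(n)[:,:,::-1]); print(n,imaging.camera_params(n))
print(arm.observe())
E
```

```text
pics
side {'fx': 451.78349292401833, 'fy': 451.78349292401833, 'cx': 320.3037599497156, 'cy': 250.31087574426826, 'dist': array([-0.02696685,  0.        ,  0.        ,  0.        ,  0.        ]), 'rvec': array([ 0.92915519, -2.27854852,  1.23377975]), 'tvec': array([0.46252668, 0.30166492, 0.56498882])}
top {'fx': 592.2358988051983, 'fy': 592.2358988051983, 'cx': 319.75707682389, 'cy': 237.85097925753738, 'dist': array([-0.09266986,  0.        ,  0.        ,  0.        ,  0.        ]), 'rvec': array([ 2.1015466 , -2.13680562,  0.20767379]), 'tvec': array([0.08338298, 0.59975732, 1.12375568])}
{'clock': 0.1, 'joints': array([-1.41060438,  0.43510991,  0.02496564,  1.57394897, -0.01161962,
        1.13397573, -0.07509615]), 'dq': array([-2.22264629e-03, -3.07168776e-03, -1.21431291e-03, -3.22333512e-03,
       -1.89485438e-04,  9.54932499e-05, -1.11040127e-03]), 'joint_efforts': array([ 2.26714088e-03, -6.69124317e+01,  9.87263024e-01, -3.15142572e+01,
       -6.05416344e-02,  3.73379875e-02,  4.06411868e-05]), 'position': array([0.16229344, 0.60315009, 0.24307239]), 'ee_rot': array([-4.11699086e-01, -3.11442561e+00,  2.03389832e-03]), 'force': array([ 0.01532199, -0.44215125, -0.8373376 ]), 'ft_torque': array([ 0.01654695, -0.0093187 , -0.02201498]), 'width': 0.9992721689699476}
```

View pics/side0.png

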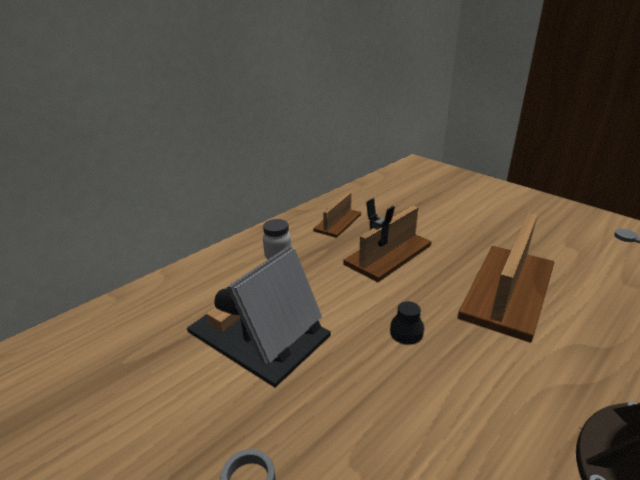

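View pics/top0.png

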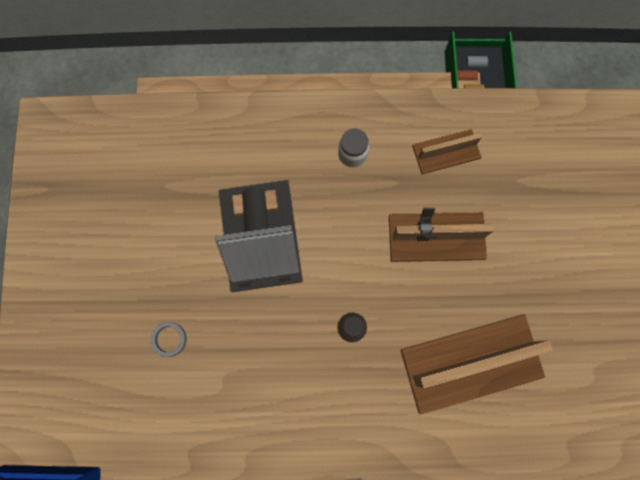

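Racks: small (side 338,215 / top 447,150), middle with clip (side 388,240 / top 437,235), large (side 510,275 / top 475,365). The middle one is meant and carries the clip. The flange is at side 280,305 / top 258,250. I'll check this in close crops.

```bash
cat > h.py <<'E'
import numpy as np, cv2
from scipy.spatial.transform import Rotation as R
from cell import arm,imaging,job
def cam(n):
    p=imaging.camera_params(n); K=np.array([[p['fx'],0,p['cx']],[0,p['fy'],p['cy']],[0,0,1.]])
    return K,np.array(p['dist']),np.array(p['rvec']),np.array(p['tvec'])
def proj(n,X):
    K,d,r,t=cam(n); return cv2.projectPoints(np.atleast_2d(np.array(X,float)),r,t,K,d)[0][:,0]
def ray(n,uv):
    K,d,r,t=cam(n); q=cv2.undistortPoints(np.array([[uv]],float),K,d)[0,0]
    M=cv2.Rodrigues(r)[0]; return -M.T@t, M.T@np.array([q[0],q[1],1])
def atz(n,uv,z):
    o,v=ray(n,uv); return o+v*(z-o[2])/v[2]
def tri(a,b):
    (o,v),(p,w)=ray('side',a),ray('top',b)
    s=np.linalg.lstsq(np.c_[v,-w],p-o,rcond=None)[0]; A=o+v*s[0];B=p+w*s[1]
    return (A+B)/2,np.linalg.norm(A-B)
def crop(src,x0,y0,x1,y1,k):
    im=src[y0:y1,x0:x1]; im=cv2.resize(im,None,fx=k,fy=k,interpolation=cv2.INTER_CUBIC)
    for x in range(-(-x0//10)*10,x1,10):
        cv2.line(im,((x-x0)*k,0),((x-x0)*k,6),(0,255,255),1); cv2.putText(im,str(x),((x-x0)*k,16),0,.35,(0,255,255),1)
    for y in range(-(-y0//10)*10,y1,10):
        cv2.line(im,(0,(y-y0)*k),(6,(y-y0)*k),(0,255,255),1); cv2.putText(im,str(y),(8,(y-y0)*k+4),0,.35,(0,255,255),1)
    return im
E
python3 - <<'E'
from h import *
s=cv2.imread('pics/side0.png');t=cv2.imread('pics/top0.png')
s=np.clip(s*1.6,0,255).astype('uint8');t=np.clip(t*1.5,0,255).astype('uint8')
a=crop(s,340,190,440,280,4);b=crop(t,385,195,495,270,4)
c=crop(s,185,240,335,380,4);d=crop(t,212,175,307,295,4)
def hc(a,b):
    h=max(a.shape[0],b.shape[0]); f=lambda i:np.pad(i,((0,h-i.shape[0]),(0,4),(0,0)));return np.hstack([f(a),f(b)])
cv2.imwrite('pics/rack.png',hc(a,b)[:, :800]);
x=hc(c,d); print(x.shape); cv2.imwrite('pics/fl.png',cv2.resize(x,None,fx=.8,fy=.8,interpolation=cv2.INTER_AREA))
print(atz('side',(600,440),0),atz('top',(320,240),0))
E
```

```text
(560, 988, 3)
[0.09827072 0.00129538 0.        ] [0.60804173 0.07283431 0.        ]
```

View pics/rack.png

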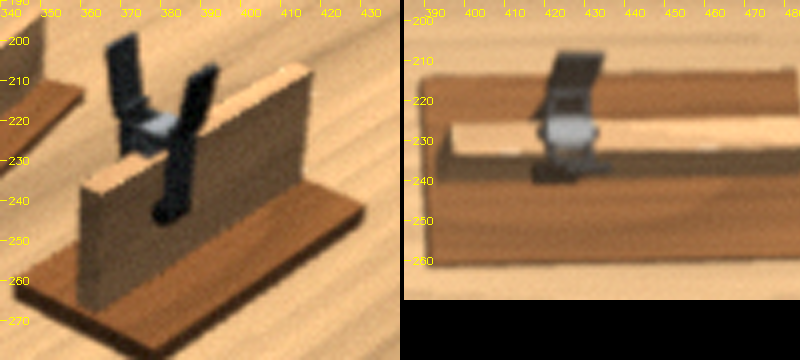

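View pics/fl.png

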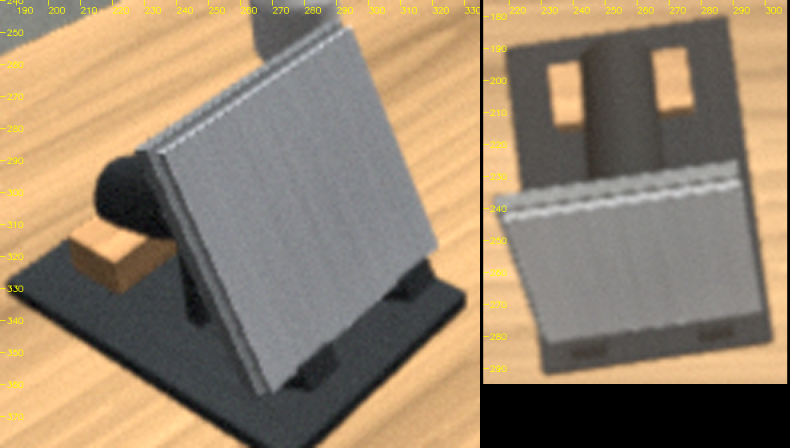

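The crops confirm the clip on the middle rack: coil at about side (379,222), top (426,228). The flange's cover faces the robot, with cover top corners at side (236,288) and (295,249). Next I fit the poses.

```bash
cat > fit.py <<'E'
from h import *
from scipy.optimize import least_squares
def Rf(yaw):
    s,c=np.sin(.42),np.cos(.42)
    return R.from_euler('z',yaw).as_matrix()@np.array([[-c,0,s],[0,-1,0],[s,0,c]]).T.reshape(3,3).T
def fit(f,obs,x0):
    def res(p): return np.concatenate([(proj(n,f(p,q))[0]-uv) for n,q,uv in obs])
    r=least_squares(res,x0,loss='soft_l1'); return r.x,res(r.x).reshape(-1,2)
E
python3 - <<'E'
from fit import *
print(Rf(0))
ff=lambda p,q: np.array([p[0],p[1],.165])+Rf(p[2])@(np.array(q)/1000)
C=lambda y,z:(7.5,y,z)
obs=[('side',C(-68,-4),(294.7,248.8)),('side',C(68,-4),(235.6,287.8)),('side',C(68,-140),(267.8,362.8)),('side',C(-68,-140),(321.6,317.2)),
('top',C(68,-4),(218.9,243.4)),('top',C(-68,-4),(292.6,232.5)),('top',C(68,-140),(232.3,281.9)),('top',C(-68,-140),(299.5,272.5)),('top',(-7.5,70,0),(216,236.6)),('top',(-7.5,-70,0),(291,225.3))]
# y sign: flange y=-worldY ; image-left is +worldY => y=-68 is left: flip
obs=[(n,(q[0],-q[1],q[2]),uv) for n,q,uv in obs]
x,r=fit(ff,obs,[.6,.15,0]); print('flange',x.round(4));print(r.round(1))
rf=lambda p,q: np.array([p[0],p[1],q[2]/1000])+R.from_euler('z',p[2]).apply(np.array([q[0],q[1],0])/1000)
obs=[('side',(-7.5,95,90),(366.2,238.8)),('side',(7.5,95,90),(360,235.8)),('side',(-7.5,-95,90),(418,208)),('side',(7.5,-95,90),(414,206)),
('top',(7.5,95,90),(397,226)),('top',(-7.5,95,90),(397.8,233.3)),('top',(50,100,15),(390,215.5)),('top',(-50,100,15),(391.5,261.5)),('top',(0,-95,90),(492,232))]
x,r=fit(rf,obs,[.6,-.1,0]); print('rack',x.round(4));print(r.round(1))
for a,b in [((379.2,221.8),(426,227.8)),((370.5,200),(428.5,209.5))]: print(tri(a,b))
print(atz('top',(426,227.8),.108), atz('side',(379.2,221.8),.104))
E
```

```text
[[-0.91308894  0.          0.40776045]
 [ 0.         -1.          0.        ]
 [ 0.40776045  0.          0.91308894]]
flange [0.5889 0.1918 0.1282]
[[-0.8 -1.5]
 [-1.1 -0.9]
 [ 1.  -0.2]
 [-0.  -0.7]
 [-0.7  0.7]
 [-0.3  0.9]
 [-0.5  0.4]
 [-0.5  0.2]
 [ 0.4 -0.3]
 [ 1.3  0.1]]
rack [ 0.6053 -0.1724 -0.0155]
[[-0.9 -0.8]
 [-0.2 -0.4]
 [ 2.1 -0.8]
 [ 0.7 -0.9]
 [-0.1  0.8]
 [-0.7  1.1]
 [-0.5 -0.9]
 [-0.9  0.4]
 [ 1.3 -1.5]]
(array([ 0.60858658, -0.13246385,  0.10203327]), np.float64(0.0006871966365388122))
(array([ 0.63398835, -0.1312016 ,  0.1452553 ]), np.float64(0.0015551512481054466))
[ 0.60760628 -0.13115799  0.108     ] [ 0.60612186 -0.12979574  0.104     ]
```

```bash
cat >> fit.py <<'E'
def tool(yaw,tilt=0):
    # tool y at azimuth yaw, z down; tilt leans z toward -y(horizontal)
    z=np.array([-np.sin(tilt)*np.cos(yaw),-np.sin(tilt)*np.sin(yaw),-np.cos(tilt)])
    y=np.array([np.cos(tilt)*np.cos(yaw),np.cos(tilt)*np.sin(yaw),-np.sin(tilt)])
    return np.c_[np.cross(y,z),y,z]
def go(p,M):
    s=arm.observe(); R0=R.from_rotvec(s['ee_rot']).as_matrix()
    print('pos',s['position'].round(4),'F',s['force'].round(1),'w',round(s['width']*92,1),'t',s['clock'],'j',s['joints'].round(2))
    print('xyz cm',(R0.T@(np.array(p)-s['position'])*100).round(2),'ang',R.from_matrix(R0.T@M).as_rotvec().round(4))
E
python3 -c "
from fit import *
go((.6055,-.1315,.24),tool(-.0155))"
```

```text
pos [0.1623 0.6032 0.2431] F [ 0.  -0.4 -0.8] w 91.9 t 0.1 j [-1.41  0.44  0.02  1.57 -0.01  1.13 -0.08]
xyz cm [-61.89 -59.42   0.39] ang [-1.0000e-03  9.0000e-04  1.3234e+00]
```

Call:
jog_arm --moves '[{"fingers": -1, "xyz": [-61.9, -59.4, 0], "angular": [0, 0, 1.3234]}, {"fingers": -1, "xyz": [-61.9, -59.4, 0], "angular": [0, 0, 1.3234]}, {"fingers": -1, "xyz": [-61.9, -59.4, 0], "angular": [0, 0, 1.3234]}, {"fingers": -1, "xyz": [-61.9, -59.4, 0], "angular": [0, 0, 1.3234]}, {"fingers": -1, "xyz": [-61.9, -59.4, 0], "angular": [0, 0, 1.3234]}, {"fingers": -1, "xyz": [-61.9, -59.4, 0], "angular": [0, 0, 1.3234]}, {"fingers": -1, "xyz": [-61.9, -59.4, 0], "angular": [0, 0, 1.3234]}, {"fingers": -1, "xyz": [-61.9, -59.4, 0], "angular": [0, 0, 1.3234]}, {"fingers": -1, "xyz": [-61.9, -59.4, 0], "angular": [0, 0, 1.3234]}, {"fingers": -1, "xyz": [-61.9, -59.4, 0], "angular": [0, 0, 1.3234]}, {"fingers": -1, "xyz": [-61.9, -59.4, 0], "angular": [0, 0, 1.3234]}, {"fingers": -1, "xyz": [-61.9, -59.4, 0], "angular": [0, 0, 1.3234]}]'

```text
clock: 1.6
position: [0.5507, -0.0401, 0.2436]
ee_rot: [-2.238, -2.205, -0.0]
force: [-0.3, 1.3, 0.3]
width: 0.998
```

```bash
python3 -c "
from fit import *
go((.6055,-.1315,.20),tool(-.0155))"
```

```text
pos [ 0.5507 -0.0401  0.2436] F [-0.3  1.3  0.3] w 91.8 t 1.6 j [-0.48  0.35  0.62  1.79 -0.23  1.08  0.2 ]
xyz cm [-9.06  5.61  4.35] ang [-0.0001 -0.0003  0.0008]
```

Call:
jog_arm --moves '[{"fingers": -1, "xyz": [-9.0, 5.6, 4.3], "angular": [0, 0, 0]}, {"fingers": -1, "xyz": [-9.0, 5.6, 4.3], "angular": [0, 0, 0]}, {"fingers": -1, "xyz": [-9.0, 5.6, 4.3], "angular": [0, 0, 0]}, {"fingers": -1, "xyz": [-9.0, 5.6, 4.3], "angular": [0, 0, 0]}]'

```text
clock: 2.1
position: [0.6043, -0.129, 0.2002]
ee_rot: [-2.238, -2.203, 0.001]
force: [0.8, -0.3, 0.2]
width: 0.999
```

```bash
python3 - <<'E'
from fit import *
go((.6055,-.1315,.128),tool(-.0155))
s=imaging.get_image('side')[:,:,::-1];t=imaging.get_image('top')[:,:,::-1]
s=np.clip(s*1.6,0,255).astype('uint8');t=np.clip(t*1.5,0,255).astype('uint8')
a=crop(s,330,160,430,270,4);b=crop(t,380,190,480,290,4)
cv2.imwrite('pics/pre.png',np.hstack([a[:400],b]))
E
```

```text
pos [ 0.6043 -0.129   0.2002] F [ 0.8 -0.3  0.2] w 91.9 t 2.1 j [-0.28  0.51  0.6   1.68 -0.32  1.06  0.41]
xyz cm [-0.25  0.14  7.22] ang [-0.0012 -0.0005 -0.0002]
```

View pics/pre.png

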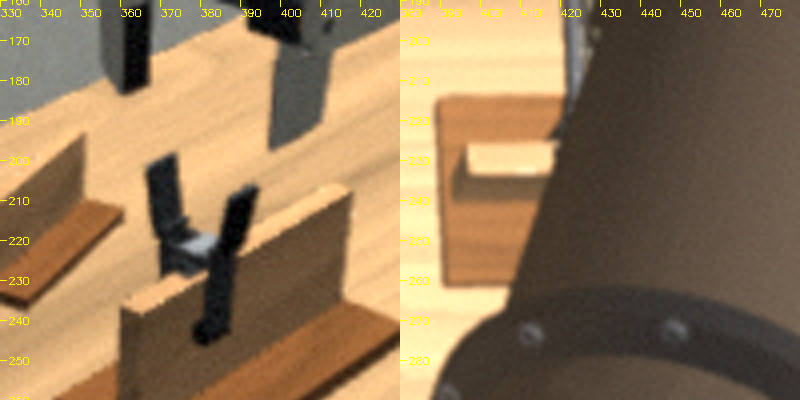

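Call:
jog_arm --moves '[{"fingers": -1, "xyz": [-0.1, 0.1, 4], "angular": [0, 0, 0]}, {"fingers": -1, "xyz": [-0.1, 0.1, 7.1], "angular": [0, 0, 0]}, {"fingers": -1, "xyz": [-0.1, 0.1, 7.1], "angular": [0, 0, 0]}, {"fingers": -1, "xyz": [-0.1, 0.1, 7.1], "angular": [0, 0, 0]}]'

```text
clock: 2.7
position: [0.6063, -0.1299, 0.1313]
ee_rot: [2.237, 2.204, 0.002]
force: [-0.5, -0.5, 0.2]
width: 0.997
```

```bash
python3 - <<'E'
from fit import *
go((.6055,-.1315,.128),tool(-.0155))
E
```

```text
pos [ 0.6063 -0.1299  0.1313] F [-0.5 -0.5  0.2] w 91.7 t 2.7 j [-0.25  0.58  0.56  1.75 -0.37  0.92  0.45]
xyz cm [-0.16 -0.08  0.33] ang [ 0.0018 -0.0001  0.001 ]
```

Call:
jog_arm --moves '[{"fingers": -1, "xyz": [-0.1, -0.1, 0.3], "angular": [0, 0, 0]}, {"fingers": -0.1, "xyz": [-0.1, -0.1, 0.3], "angular": [0, 0, 0]}, {"fingers": 0, "xyz": [-0.1, -0.1, 0.3], "angular": [0, 0, 0]}, {"fingers": 0.1, "xyz": [-0.1, -0.1, 0.3], "angular": [0, 0, 0]}, {"fingers": 0.3, "xyz": [-0.1, -0.1, 0.3], "angular": [0, 0, 0]}, {"fingers": 1, "xyz": [-0.1, -0.1, 0.3], "angular": [0, 0, 0]}, {"fingers": 1, "xyz": [-0.1, -0.1, 0.3], "angular": [0, 0, 0]}, {"fingers": 1, "xyz": [-0.1, -0.1, 0.3], "angular": [0, 0, 0]}]' --grip_force 35

```text
clock: 3.7
position: [0.6076, -0.1322, 0.1295]
ee_rot: [2.235, 2.2, 0.007]
force: [2.9, 0.7, 17.1]
width: 0.432
```

```bash
python3 - <<'E'
from fit import *
go((.6055,-.1315,.128),tool(-.0155))
s=imaging.get_image('side')[:,:,::-1]
s=np.clip(s*1.6,0,255).astype('uint8')
cv2.imwrite('pics/grip.png',crop(s,340,160,440,270,5))
E
```

```text
pos [ 0.6076 -0.1322  0.1295] F [ 2.9  0.7 17.1] w 39.8 t 3.7 j [-0.24  0.58  0.56  1.75 -0.38  0.91  0.46]
xyz cm [ 0.06 -0.21  0.15] ang [0.0069 0.0009 0.0001]
```

View pics/grip.png

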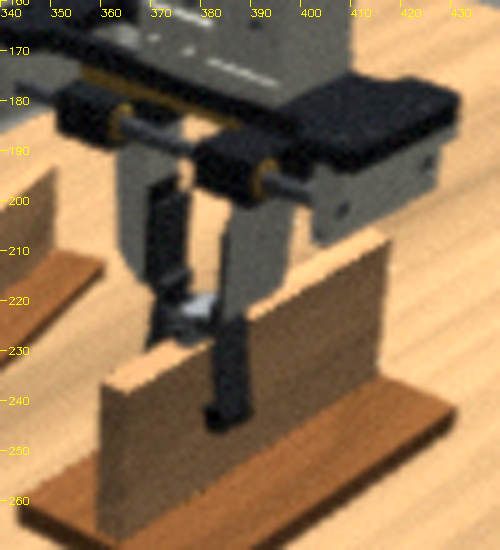

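Call:
jog_arm --moves '[{"fingers": 1, "xyz": [0, 0, -4], "angular": [0, 0, 0]}, {"fingers": 1, "xyz": [0, 0, -8], "angular": [0, 0, 0]}, {"fingers": 1, "xyz": [0, 0, -13], "angular": [0, 0, 0]}, {"fingers": 1, "xyz": [0, 0, -17], "angular": [0, 0, 0]}, {"fingers": 1, "xyz": [0, 0, -17], "angular": [0, 0, 0]}, {"fingers": 1, "xyz": [0, 0, -17], "angular": [0, 0, 0]}]'

```text
clock: 4.5
position: [0.604, -0.1311, 0.2958]
ee_rot: [-2.237, -2.203, 0.001]
force: [-0.1, 0.2, -1.0]
width: 0.432
```

```bash
python3 - <<'E'
from fit import *
F=np.array([.5889,.1918,.165]);Z=Rf(.128)[:,2];print(Z)
go(F+.13*Z,tool(.128,.42))
E
```

```text
[0.40442464 0.05205093 0.91308894]
pos [ 0.604  -0.1311  0.2958] F [-0.1  0.2 -1. ] w 39.7 t 4.5 j [-0.3   0.43  0.64  1.55 -0.26  1.25  0.36]
xyz cm [33.02  3.24  1.22] ang [ 0.4179 -0.0307 -0.1411]
```

Call:
jog_arm --moves '[{"fingers": 1, "xyz": [15, 3.2, -1], "angular": [0.418, -0.031, -0.141]}, {"fingers": 1, "xyz": [15, 3.2, -1], "angular": [0.418, -0.031, -0.141]}, {"fingers": 1, "xyz": [15, 3.2, -1], "angular": [0.418, -0.031, -0.141]}, {"fingers": 1, "xyz": [33, 3.2, 0], "angular": [0.418, -0.031, -0.141]}, {"fingers": 1, "xyz": [33, 3.2, 1.2], "angular": [0.418, -0.031, -0.141]}, {"fingers": 1, "xyz": [33, 3.2, 1.2], "angular": [0.418, -0.031, -0.141]}, {"fingers": 1, "xyz": [33, 3.2, 1.2], "angular": [0.418, -0.031, -0.141]}, {"fingers": 1, "xyz": [33, 3.2, 1.2], "angular": [0.418, -0.031, -0.141]}, {"fingers": 1, "xyz": [33, 3.2, 1.2], "angular": [0.418, -0.031, -0.141]}]'

```text
clock: 5.62
position: [0.6418, 0.1962, 0.2845]
ee_rot: [-1.873, -2.122, 0.454]
force: [-1.5, 0.2, -0.8]
width: 0.429
```

```bash
python3 - <<'E'
from fit import *
F=np.array([.5889,.1918,.165]);Z=Rf(.128)[:,2]
go(F+.1*Z,tool(.128,.42))
s=imaging.get_image('side')[:,:,::-1];t=imaging.get_image('top')[:,:,::-1]
s=np.clip(s*1.6,0,255).astype('uint8');t=np.clip(t*1.5,0,255).astype('uint8')
a=crop(s,210,180,310,300,4);b=crop(t,210,180,310,300,4)
cv2.imwrite('pics/fl2.png',np.hstack([a,b]))
E
```

```text
pos [0.6418 0.1962 0.2845] F [-1.5  0.2 -0.8] w 39.4 t 5.625 j [-0.56  0.81  0.54  0.98 -0.38  1.86  0.01]
xyz cm [0.25 0.02 3.07] ang [ 0.0006  0.0007 -0.0034]
```

View pics/fl2.png

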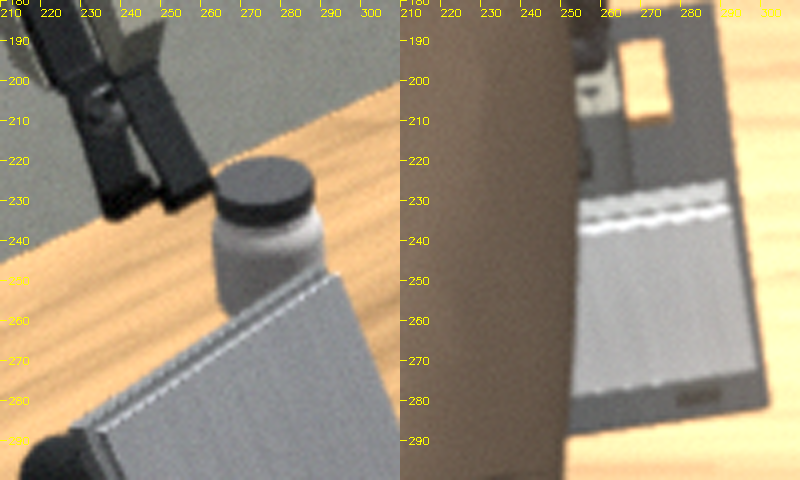

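```bash
python3 - <<'E'
from fit import *
s=arm.observe();M=R.from_rotvec(s['ee_rot']).as_matrix();p=s['position']
for nm,q in dict(coil=(0,0,.0305),tipA_in=(-.011,.0145,.0765),tipB_in=(-.011,-.0145,.0765),A2=(.011,.0145,.0765),B2=(.011,-.0145,.0765),coilend=(-.011,0,.0305),coilend2=(.011,0,.0305)).items(): print(nm,proj('side',p+M@np.array(q)).round(1))
im=imaging.get_image('side')[:,:,::-1];im=np.clip(im*2.2,0,255).astype('uint8')
cv2.imwrite('pics/tip.png',crop(im,210,180,270,250,8))
E
```

```text
coil [[238.5 204.9]]
tipA_in [[249.5 230. ]]
tipB_in [[260.6 228.4]]
A2 [[239.4 235.7]]
B2 [[250.5 234.3]]
coilend [[243.7 202.3]]
coilend2 [[233.2 207.6]]
```

View pics/tip.png

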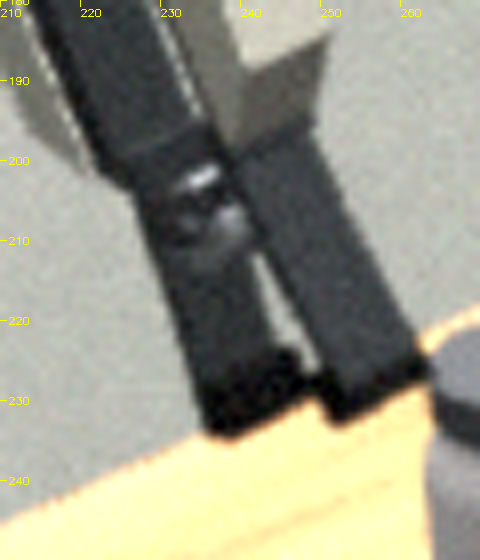

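Call:
jog_arm --moves '[{"fingers": 1, "xyz": [0.2, 0, 2.5], "angular": [0, 0, 0]}, {"fingers": 1, "xyz": [0.2, 0, 4.5], "angular": [0, 0, 0]}, {"fingers": 1, "xyz": [0.2, 0, 4.5], "angular": [0, 0, 0]}, {"fingers": 1, "xyz": [0.2, 0, 4.5], "angular": [0, 0, 0]}]'

```text
clock: 6.28
position: [0.6238, 0.1974, 0.2446]
ee_rot: [-1.871, -2.126, 0.451]
force: [-0.4, 0.1, -0.7]
width: 0.433
```

```bash
python3 - <<'E'
from fit import *
F=np.array([.5889,.1918,.165]);Z=Rf(.128)[:,2]
go(F+.0395*Z,tool(.128,.42))
s=imaging.get_image('side')[:,:,::-1]
s=np.clip(s*1.8,0,255).astype('uint8')
cv2.imwrite('pics/edge.png',crop(s,215,190,305,300,6)[:600])
E
```

```text
pos [0.6238 0.1974 0.2446] F [-0.4  0.1 -0.7] w 39.9 t 6.275 j [-0.59  0.79  0.53  1.11 -0.37  1.75  0.03]
xyz cm [-0.1   0.    4.76] ang [ 0.0024  0.0006 -0.0009]
```

View pics/edge.png

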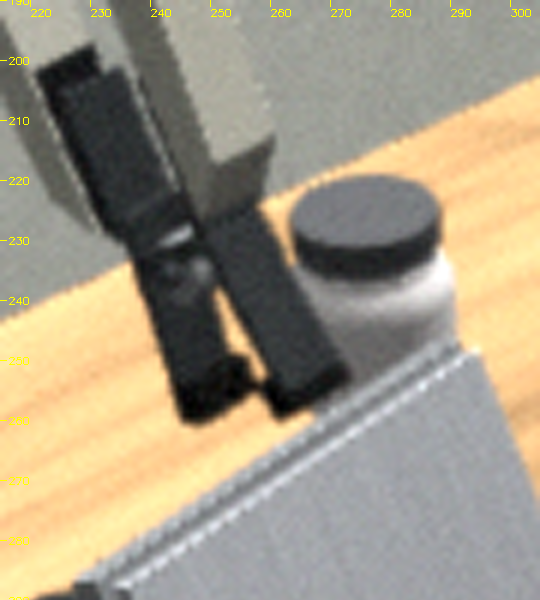

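Call:
jog_arm --moves '[{"fingers": 1, "xyz": [0, 0, 0.8], "angular": [0, 0, 0]}, {"fingers": 1, "xyz": [0, 0, 1.6], "angular": [0, 0, 0]}, {"fingers": 1, "xyz": [0, 0, 2.4], "angular": [0, 0, 0]}, {"fingers": 1, "xyz": [0, 0, 2.4], "angular": [0, 0, 0]}]'

```text
clock: 6.82
position: [0.613, 0.1965, 0.221]
ee_rot: [-1.869, -2.125, 0.454]
force: [-1.1, -0.8, -0.6]
width: 0.43
```

```bash
python3 - <<'E'
from fit import *
F=np.array([.5889,.1918,.165]);Z=Rf(.128)[:,2]
go(F+.0395*Z,tool(.128,.42))
s=imaging.get_image('side')[:,:,::-1]
s=np.clip(s*1.8,0,255).astype('uint8')
cv2.imwrite('pics/edge2.png',crop(s,215,200,305,300,6))
E
```

```text
pos [0.613  0.1965 0.221 ] F [-1.1 -0.8 -0.6] w 39.6 t 6.825 j [-0.6   0.79  0.53  1.18 -0.37  1.69  0.03]
xyz cm [-0.16  0.05  2.16] ang [-0.0002  0.0009 -0.0005]
```

View pics/edge2.png

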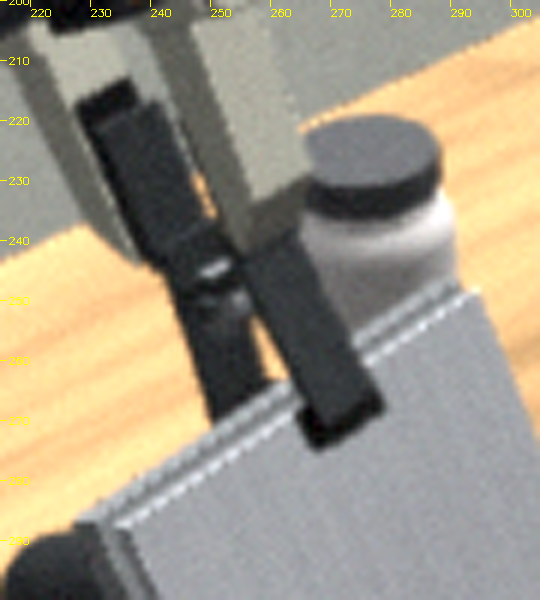

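Call:
jog_arm --moves '[{"fingers": 1, "xyz": [0, 0, 0.7], "angular": [0, 0, 0]}, {"fingers": 1, "xyz": [0, 0, 1.4], "angular": [0, 0, 0]}, {"fingers": 1, "xyz": [0, 0, 2.0], "angular": [0, 0, 0]}, {"fingers": 1, "xyz": [0, 0, 2.0], "angular": [0, 0, 0]}, {"fingers": 1, "xyz": [0, 0, 2.0], "angular": [0, 0, 0]}]'

```text
clock: 7.5
position: [0.6056, 0.1954, 0.2036]
ee_rot: [-1.87, -2.126, 0.452]
force: [0.1, -0.2, -0.9]
width: 0.429
```

```bash
cat >chk.py <<'E'
from fit import *
F=np.array([.5889,.1918,.165]);M=Rf(.128);Z=M[:,2]
go(F+.0395*Z,tool(.128,.42)); s=arm.observe()
print('TCP in flange mm',(M.T@(s['position']-F)*1000).round(1),'F in flange',(M.T@s['force']).round(1))
E
python3 chk.py
```

```text
pos [0.6056 0.1954 0.2036] F [ 0.1 -0.2 -0.9] w 39.5 t 7.5 j [-0.61  0.79  0.52  1.23 -0.37  1.64  0.04]
xyz cm [-0.15  0.01  0.27] ang [ 0.0015  0.0008 -0.0005]
TCP in flange mm [ 0.2 -1.5 42.2] F in flange [-0.5  0.2 -0.8]
```

Call:
jog_arm --moves '[{"fingers": 1, "xyz": [0, 0, 0.2], "angular": [0, 0, 0]}, {"fingers": 1, "xyz": [0, 0, 0.5], "angular": [0, 0, 0]}, {"fingers": 1, "xyz": [0, 0, 0.5], "angular": [0, 0, 0]}]'

```text
clock: 7.88
position: [0.6047, 0.1952, 0.2012]
ee_rot: [-1.872, -2.128, 0.448]
force: [2.8, 1.6, 12.9]
width: 0.433
```

```bash
python3 chk.py
```

```text
pos [0.6047 0.1952 0.2012] F [ 2.8  1.6 12.9] w 39.8 t 7.875 j [-0.61  0.78  0.52  1.24 -0.37  1.63  0.04]
xyz cm [-0.13  0.    0.01] ang [ 0.0052  0.0003 -0.0002]
TCP in flange mm [ 0.  -1.3 39.6] F in flange [ 2.5 -1.2 13. ]
```

Call:
jog_arm --moves '[{"fingers": 1, "xyz": [0, 0, 0.3], "angular": [0, 0, 0]}, {"fingers": 0.1, "xyz": [0, 0, 0.3], "angular": [0, 0, 0]}, {"fingers": 0.05, "xyz": [0, 0, 0.3], "angular": [0, 0, 0]}, {"fingers": 0, "xyz": [0, 0, 0.3], "angular": [0, 0, 0]}, {"fingers": -0.04, "xyz": [0, 0, 0.3], "angular": [0, 0, 0]}, {"fingers": -0.08, "xyz": [0, 0, 0.3], "angular": [0, 0, 0]}, {"fingers": -0.12, "xyz": [0, 0, 0.3], "angular": [0, 0, 0]}, {"fingers": -0.16, "xyz": [0, 0, 0.3], "angular": [0, 0, 0]}, {"fingers": -0.2, "xyz": [0, 0, 0.3], "angular": [0, 0, 0]}, {"fingers": -0.2, "xyz": [0, 0, 0.3], "angular": [0, 0, 0]}]'

```text
clock: 9.12
position: [0.6033, 0.1951, 0.1971]
ee_rot: [-1.871, -2.127, 0.449]
force: [3.5, 1.8, 6.4]
width: 0.602
```

```bash
python3 chk.py; python3 - <<'E'
from h import *
s=imaging.get_image('side')[:,:,::-1]
s=np.clip(s*1.8,0,255).astype('uint8')
cv2.imwrite('pics/rel.png',crop(s,215,200,315,320,5))
E
```

```text
pos [0.6033 0.1951 0.1971] F [3.5 1.8 6.4] w 55.4 t 9.125 j [-0.61  0.78  0.52  1.25 -0.37  1.62  0.04]
xyz cm [-0.14 -0.04 -0.42] ang [ 0.0043  0.0006 -0.0003]
TCP in flange mm [-0.4 -1.4 35.3] F in flange [-0.8 -1.3  7.4]
```

View pics/rel.png

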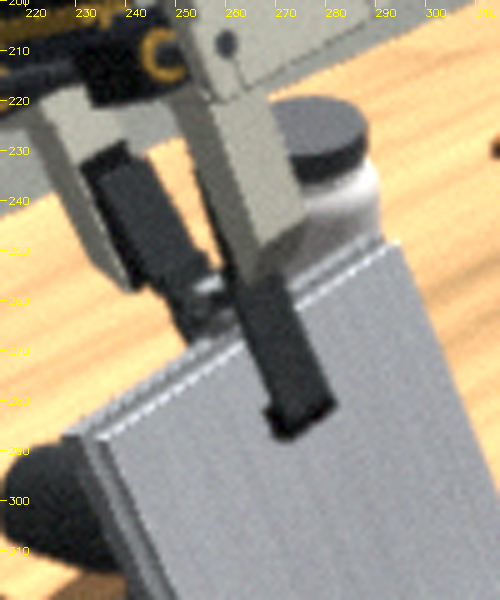

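The jaws are closed on the plates and the coil is on the edge (about 254,262). The fingers still rub the handles with 7 N, so I'll open further and back off along the tool axis.

Call:
jog_arm --moves '[{"fingers": -0.3, "xyz": [0, 0, 0], "angular": [0, 0, 0]}, {"fingers": -0.45, "xyz": [0, 0, 0], "angular": [0, 0, 0]}, {"fingers": -0.6, "xyz": [0, 0, 0], "angular": [0, 0, 0]}, {"fingers": -0.8, "xyz": [0, 0, 0], "angular": [0, 0, 0]}, {"fingers": -1, "xyz": [0, 0, 0], "angular": [0, 0, 0]}, {"fingers": -1, "xyz": [0, 0, 0], "angular": [0, 0, 0]}, {"fingers": -1, "xyz": [0, 0, 0], "angular": [0, 0, 0]}]'

```text
clock: 10.05
position: [0.6023, 0.195, 0.1961]
ee_rot: [-1.87, -2.125, 0.453]
force: [0.1, -0.3, -0.5]
width: 0.997
```

```bash
python3 chk.py
```

```text
pos [0.6023 0.195  0.1961] F [ 0.1 -0.3 -0.5] w 91.7 t 10.05 j [-0.61  0.79  0.52  1.25 -0.37  1.62  0.04]
xyz cm [-0.14  0.02 -0.55] ang [ 0.0013  0.0008 -0.0005]
TCP in flange mm [ 0.2 -1.4 34. ] F in flange [-0.3  0.3 -0.5]
```

Call:
jog_arm --moves '[{"fingers": -1, "xyz": [0, 0, -2], "angular": [0, 0, 0]}, {"fingers": -1, "xyz": [0, 0, -4], "angular": [0, 0, 0]}, {"fingers": -1, "xyz": [0, 0, -7], "angular": [0, 0, 0]}, {"fingers": -1, "xyz": [0, 0, -11], "angular": [0, 0, 0]}, {"fingers": -1, "xyz": [-8, 0, -13], "angular": [0, 0, 0]}, {"fingers": -1, "xyz": [-13, 0, -13], "angular": [0, 0, 0]}, {"fingers": -1, "xyz": [-18, 0, -13], "angular": [0, 0, 0]}, {"fingers": -1, "xyz": [-18, 0, -13], "angular": [0, 0, 0]}]'

```text
clock: 11.05
position: [0.6775, 0.0166, 0.3154]
ee_rot: [-1.881, -2.117, 0.455]
force: [-0.5, 0.5, 0.8]
width: 0.997
```

```bash
python3 - <<'E'
from fit import *
F=np.array([.5889,.1918,.165]);M=Rf(.128)
for nm,q in dict(coil_near=(0,-11-1.4,9),coil_far=(0,11-1.4,9),jawC=(7.5,-1.4,-37),coverTL=(7.5,-68,-4),coverTR=(7.5,68,-4)).items():
    X=F+M@np.array(q)/1000; print(nm,proj('side',X).round(1),proj('top',X).round(1))
s=imaging.get_image('side')[:,:,::-1];t=imaging.get_image('top')[:,:,::-1]
s=np.clip(s*1.8,0,255).astype('uint8');t=np.clip(t*1.6,0,255).astype('uint8')
cv2.imwrite('pics/fin.png',np.hstack([crop(s,220,215,300,325,5),crop(t,215,200,295,310,5)]))
print(arm.observe()['position'])
E
```

```text
coil_near [[254.5 262.3]] [[247.1 232.2]]
coil_far [[264.2 256.1]] [[259.2 230.5]]
jawC [[273.2 284.6]] [[257.2 249. ]]
coverTL [[234.5 286.9]] [[218.2 244. ]]
coverTR [[293.9 247.3]] [[292.4 233.5]]
[0.67767843 0.02272171 0.31500279]
```

View pics/fin.png

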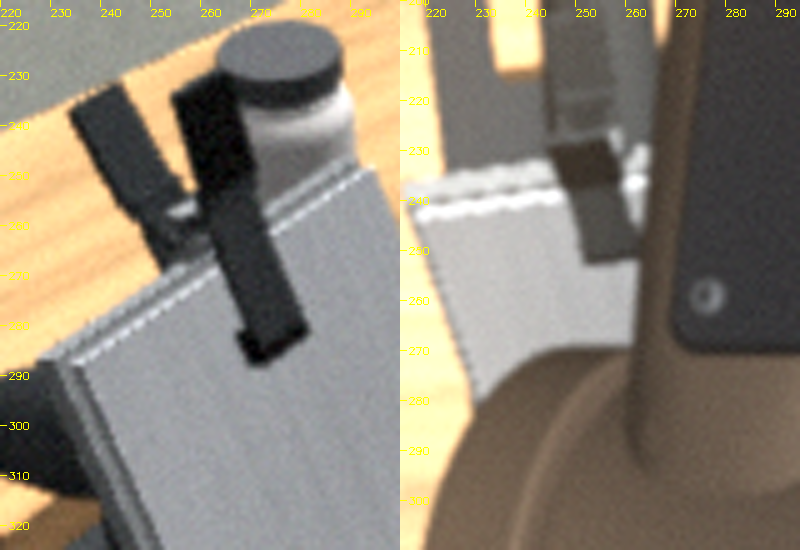

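The clip is on and the jaws are closed. The coil lies about 1 px (2 mm) from its predicted home pixel. To confirm it's home, I'll feel it by pressing lightly on the handle tops with half-open fingertips, expecting contact at TCP ≈ 78 mm above the edge.

```bash
python3 -c "
from chk import *
go(F+.095*Z+M@[0,-.0014,0],tool(.128,.42))"
```

```text
pos [0.6777 0.0227 0.315 ] F [0.8 0.2 0.1] w 92.2 t 11.15 j [-0.33  0.82  0.56  0.89 -0.3   1.93  0.24]
xyz cm [17.9   0.   12.46] ang [ 0.0012 -0.0002 -0.0017]
TCP in flange mm [  0.5 179.  164.1] F in flange [-0.8 -0.1  0.4]
pos [0.6777 0.0227 0.315 ] F [0.8 0.2 0.1] w 92.2 t 11.15 j [-0.33  0.82  0.56  0.89 -0.3   1.93  0.24]
xyz cm [1.804e+01 1.000e-02 6.910e+00] ang [ 0.0012 -0.0002 -0.0017]
```

Call:
jog_arm --moves '[{"fingers": 0, "xyz": [18, 0, 0], "angular": [0, 0, 0]}, {"fingers": 0, "xyz": [18, 0, 0], "angular": [0, 0, 0]}, {"fingers": 0, "xyz": [18, 0, 0], "angular": [0, 0, 0]}, {"fingers": 0, "xyz": [18, 0, 0], "angular": [0, 0, 0]}, {"fingers": 0, "xyz": [18, 0, 3], "angular": [0, 0, 0]}, {"fingers": 0, "xyz": [18, 0, 6], "angular": [0, 0, 0]}, {"fingers": 0, "xyz": [18, 0, 6.5], "angular": [0, 0, 0]}, {"fingers": 0, "xyz": [18, 0, 6.5], "angular": [0, 0, 0]}, {"fingers": 0, "xyz": [18, 0, 6.5], "angular": [0, 0, 0]}]'

```text
clock: 12.28
position: [0.6293, 0.1985, 0.2566]
ee_rot: [-1.871, -2.127, 0.451]
force: [0.3, 0.5, 0.5]
width: 0.5
```

```bash
python3 chk.py
```

```text
pos [0.6293 0.1985 0.2566] F [0.3 0.5 0.5] w 46.0 t 12.275 j [-0.58  0.79  0.53  1.08 -0.37  1.78  0.02]
xyz cm [-0.14 -0.02  6.08] ang [ 0.0031  0.0008 -0.0004]
TCP in flange mm [ -0.   -1.5 100.3] F in flange [-0.1 -0.5  0.6]
```

Call:
jog_arm --moves '[{"fingers": 0, "xyz": [0, 0, 0.5], "angular": [0, 0, 0]}, {"fingers": 0, "xyz": [0, 0, 1.0], "angular": [0, 0, 0]}, {"fingers": 0, "xyz": [0, 0, 1.5], "angular": [0, 0, 0]}, {"fingers": 0, "xyz": [0, 0, 1.5], "angular": [0, 0, 0]}, {"fingers": 0, "xyz": [0, 0, 1.5], "angular": [0, 0, 0]}]'

```text
clock: 12.9
position: [0.6225, 0.1976, 0.2419]
ee_rot: [-1.87, -2.125, 0.453]
force: [0.3, -0.5, 0.1]
width: 0.499
```

```bash
python3 chk.py
```

```text
pos [0.6225 0.1976 0.2419] F [ 0.3 -0.5  0.1] w 45.9 t 12.9 j [-0.59  0.79  0.52  1.12 -0.36  1.74  0.02]
xyz cm [-0.14  0.02  4.46] ang [ 0.0013  0.0009 -0.0005]
TCP in flange mm [ 0.2 -1.5 84.1] F in flange [-0.1  0.5  0.2]
```

Call:
jog_arm --moves '[{"fingers": 0, "xyz": [0, 0, 0.2], "angular": [0, 0, 0]}, {"fingers": 0, "xyz": [0, 0, 0.4], "angular": [0, 0, 0]}, {"fingers": 0, "xyz": [0, 0, 0.4], "angular": [0, 0, 0]}]'

```text
clock: 13.28
position: [0.6207, 0.1974, 0.238]
ee_rot: [-1.87, -2.125, 0.453]
force: [-0.3, -0.3, -0.1]
width: 0.495
```

```bash
python3 chk.py
```

```text
pos [0.6207 0.1974 0.238 ] F [-0.3 -0.3 -0.1] w 45.6 t 13.275 j [-0.59  0.79  0.52  1.13 -0.36  1.73  0.03]
xyz cm [-0.14  0.03  4.03] ang [ 0.0009  0.0008 -0.0006]
TCP in flange mm [ 0.3 -1.5 79.8] F in flange [ 0.2  0.3 -0.2]
```

Call:
jog_arm --moves '[{"fingers": 0, "xyz": [0, 0, 0.2], "angular": [0, 0, 0]}, {"fingers": 0, "xyz": [0, 0, 0.4], "angular": [0, 0, 0]}, {"fingers": 0, "xyz": [0, 0, 0.4], "angular": [0, 0, 0]}]'

```text
clock: 13.65
position: [0.6191, 0.1972, 0.2344]
ee_rot: [-1.87, -2.125, 0.453]
force: [-0.3, 0.3, -0.8]
width: 0.501
```

```bash
python3 chk.py
```

```text
pos [0.6191 0.1972 0.2344] F [-0.3  0.3 -0.8] w 46.1 t 13.65 j [-0.59  0.79  0.52  1.14 -0.36  1.72  0.03]
xyz cm [-0.15  0.03  3.63] ang [ 0.0009  0.0008 -0.0005]
TCP in flange mm [ 0.3 -1.5 75.8] F in flange [-0.1 -0.3 -0.9]
```

Call:
jog_arm --moves '[{"fingers": 0, "xyz": [0, 0, 0.15], "angular": [0, 0, 0]}, {"fingers": 0, "xyz": [0, 0, 0.3], "angular": [0, 0, 0]}, {"fingers": 0, "xyz": [0, 0, 0.3], "angular": [0, 0, 0]}]'

```text
clock: 14.02
position: [0.6187, 0.1971, 0.2334]
ee_rot: [-1.871, -2.127, 0.449]
force: [2.5, 0.1, 9.5]
width: 0.497
```

```bash
python3 chk.py;  python3 - <<'E'
from h import *
s=imaging.get_image('side')[:,:,::-1]
s=np.clip(s*2,0,255).astype('uint8')
cv2.imwrite('pics/push.png',crop(s,215,190,295,300,5))
E
```

```text
pos [0.6187 0.1971 0.2334] F [2.5 0.1 9.5] w 45.7 t 14.025 j [-0.59  0.79  0.52  1.15 -0.36  1.71  0.03]
xyz cm [-0.14  0.01  3.53] ang [ 0.0039  0.0005 -0.0002]
TCP in flange mm [ 0.2 -1.4 74.8] F in flange [1.6 0.2 9.7]
```

Call:
jog_arm --moves '[{"fingers": 0, "xyz": [0, 0, 0.2], "angular": [0, 0, 0]}, {"fingers": 0, "xyz": [0, 0, 0.2], "angular": [0, 0, 0]}]'

```text
clock: 14.32
position: [0.6186, 0.1971, 0.2331]
ee_rot: [-1.872, -2.129, 0.447]
force: [4.4, 2.1, 19.1]
width: 0.498
```

```bash
python3 chk.py
```

```text
pos [0.6186 0.1971 0.2331] F [ 4.4  2.1 19.1] w 45.8 t 14.325 j [-0.59  0.78  0.52  1.15 -0.36  1.71  0.03]
xyz cm [-0.14  0.    3.5 ] ang [0.0064 0.0001 0.0002]
TCP in flange mm [ 0.3 -1.4 74.5] F in flange [ 3.6 -1.5 19.3]
```

Call:
jog_arm --moves '[{"fingers": 0, "xyz": [0, 0, -1], "angular": [0, 0, 0]}, {"fingers": 0, "xyz": [0, 0, -4], "angular": [0, 0, 0]}, {"fingers": 0, "xyz": [0, 0, -9], "angular": [0, 0, 0]}, {"fingers": 0, "xyz": [-9, 0, -9], "angular": [0, 0, 0]}, {"fingers": 0, "xyz": [-18, 0, -9], "angular": [0, 0, 0]}, {"fingers": 0, "xyz": [-18, 0, -9], "angular": [0, 0, 0]}, {"fingers": 0, "xyz": [-18, 0, -9], "angular": [0, 0, 0]}, {"fingers": 0, "xyz": [-18, 0, -9], "angular": [0, 0, 0]}]'

```text
clock: 15.32
position: [0.6765, 0.0234, 0.3121]
ee_rot: [-1.87, -2.125, 0.452]
force: [-0.3, 0.6, 0.6]
width: 0.5
```

```bash
python3 - <<'E'
from h import *
a=imaging.get_image('side')[:,:,::-1]; b=cv2.imread('pics/side0.png')
# cover bottom half / bystanders unchanged?
d=np.abs(a.astype(int)-b).max(2)
for n,(x0,y0,x1,y1) in dict(cover_low=(250,300,325,365),jar=(268,222,290,245),reducer=(385,300,430,345),collar=(215,445,280,480)).items(): print(n,(d[y0:y1,x0:x1]>40).mean().round(3))
# same clip before/after push: patch shift
p=cv2.imread('pics/fin.png')[30:,50:400]; q=crop(np.clip(a*1.8,0,255).astype('uint8'),220,215,300,325,5)[30:,50:400]
P=lambda i:cv2.cvtColor(i,cv2.COLOR_BGR2GRAY).astype(np.float32)
print('shift px',np.array(cv2.phaseCorrelate(P(p),P(q))[0])/5, 'diff',(np.abs(P(p)-P(q))>40).mean())
s=arm.observe();print(s['position'],s['force'],s['clock'],np.abs(s['dq']).max())
job.sign_off()
E
```

```text
cover_low 0.0
jar 0.018
reducer 0.0
collar 0.0
shift px [-0.00365942  0.00467734] diff 0.0
[0.67652565 0.02437055 0.31210025] [-0.12903595  0.59272633 -0.76577964] 15.375 0.016712287752659406
the job is handed in; nothing more can be done
```

The spring clip is on the middle of the flange's upper edge, jaws closed over flange and cover. I handed the job in at about 15.4 s of robot time; no verdict is reported.

- **Placing:** I squeezed the clip fully open (40 mm over the handles), lifted it off the middle-sized rack and lowered it astride the edge. It met a firm stop with the coil at the expected 9 mm home height, about 1.4 mm from the edge's middle by the gripper position. I then let the jaws close while pressing down.
- **Seating check:** I pressed the handle tops with half-open fingers. Going from 10 to 19 N moved the tool only 0.3 mm, so the clip is solidly seated.
- **Mismatch:** that contact came at a tool height of 75 mm instead of the 78 mm I expected. I put this down to the fingertips swinging as they open, but did not measure it.
- **Surroundings:** pictures before and after the press match to 0.01 px, so it did not shift the clip. The lower part of the cover, the reducer and the collar are unchanged from the start. The jar patch differs in 1.8% of its pixels, too little to suggest it moved. The arm was clear and touching nothing.
- **Not measured:** I could not read the jaw angle or the force on the cover. The jaws only look closed in the pictures. The picture limit also kept me from viewing the scene after the final press.

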